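# Head tube onto the marking line

### The job

Roll the thick steel tube across the plywood marking board by pushing sideways on the top of it with a fingertip (never against its side), until it lies at rest centred along the drawn line. Only then swing the hinged hold-down over and press it down until its V saddle sits fully home on the tube, so that the tube stays on the line for marking out. Push and press only: lift nothing, and leave the thin tube, the caliper and the try square where they are.

Things in the scene. Friction and masses are not known exactly. Their poses are not given: they have to be found in the camera images.
- tube: the work: steel tube, 36 mm outside diameter, 140 mm long, 0.15 to 0.24 kg, loose on the board, roughly parallel to the line, 74 to 96 mm to its left or right. Under a fingertip pressed lightly on top it rolls half as far as the tip moves, and stops within a few mm if let go slowly. Origin at its centre, 30 mm above the bench top as it lies; x along its axis, y and z turn as it rolls
- tube_end_a (a point): centre of the tube's end face on its -x side, on its axis, 70 mm from its middle
- tube_end_b (a point): centre of the tube's end face on its +x side, on its axis, 70 mm from its middle
- board: fixed plywood marking board, 260 mm (its x, away from the robot) by 240 mm (its y, leftward), 12 mm thick. One dark straight line, 3 mm wide, runs along its x axis at y = 0 from the foot of the hold-down's bracket (x = -91 mm) to x = +124 mm, with a short cross tick near the far end. Origin at the centre of its underside on the bench top (z = 0); turned up to 0.25 rad about the vertical
- hold_down (a joint): angle (rad) of the hold-down, a steel bar 22 mm wide, 6 mm thick, 142 mm long from the hinge, in the upright plane of the line. 0: level along the board's +x, its V saddle (120 degrees, 105 mm out) seated on a tube that lies on the line; pi/2: upright; 1.7 to 2.0 at the start, leaning to the robot. Stiff pivot: stays at any angle, never falls by itself, takes 1 to 3 N at its end to turn
- hold_down_tip (a point): middle of the outer face of the hold-down's black rubber end (26 by 26 mm, 10 mm thick), 129 mm from the hinge. This face looks towards the robot while the bar stands up, and is the top face, 63 mm above the bench top, when it is down
- thin_tube: bystander: a thinner, shorter steel tube, 25 mm outside diameter, 100 mm long, lying loose on the board on the other side of the line, 76 to 96 mm from it. Origin at its centre; to be left alone
- caliper: bystander: digital caliper lying on the bench between the robot and the board, 200 by 67 by 10 mm, origin at the centre of its underside, long side along its y; to be left alone
- try_square: bystander: try square with a wooden stock, 110 by 145 by 20 mm, lying on the bench behind the board, origin at the centre of its underside; to be left alone
- hold_down_hinge (a point): middle of the hold-down's hinge axis, which is parallel to the board's y: on the board at x = -105 mm, y = 0, 58 mm above the bench top, between the cheeks of a fixed steel bracket 56 mm wide that rises to 70 mm and reaches to x = -91 mm

How it is judged (in metres and radians):
On the way, in this order (a step that is already met when the one before it is completed fails the run):
1. the tube has rolled, not slid: it has turned by at least a third of a turn about its axis (angle between tube's own z axis and vertical above 2 rad), for 0.02 s.
2. the tube lies at rest on the board with both ends within 7 mm of the line, while the hold-down still stands up (y of tube_end_a in the frame of board between -0.007 and 0.007 m and y of tube_end_b in the frame of board between -0.007 and 0.007 m and linear speed of tube below 0.01 m/s and z of tube in the frame of board below 0.034 m and value of joint hold_down above 1 rad), for 0.3 s.
At the end, for the whole second after the job is handed in: the hold-down is down on the tube (within 0.05 rad of level), and the tube lies still on the board under it with the centres of both its ends within 5 mm of the middle of the line (value of joint hold_down between -0.025 and 0.05 rad and y of tube_end_a in the frame of board between -0.005 and 0.005 m and y of tube_end_b in the frame of board between -0.005 and 0.005 m and linear speed of tube below 0.01 m/s and z of tube in the frame of board below 0.034 m); the robot touches nothing.
It fails at once if the tube is lifted off the board by more than 10 mm (z of tube in the frame of board above 0.04 m).
It fails at once if the fingers push or pinch the tube at its side (the TCP lower than 50 mm above the bench top, with the tips below the tube's mid-height) instead of on its top (contact force between the fingers and tube above 0.5 N and height (world z) of the grasp point below 0.05 m).
It fails at once if the thin tube is moved by more than 15 mm (distance of thin_tube from where it was at the start of the episode above 0.015 m).
It fails at once if the caliper is moved by more than 15 mm (distance of caliper from where it was at the start of the episode above 0.015 m).
It fails at once if the try square is moved by more than 15 mm (distance of try_square from where it was at the start of the episode above 0.015 m).
It also fails if it takes over 69 s, if anything falls off the work surface, if the arm or the gripper's body presses on something with over 40 N, if the wrist force passes 120 N, or if a joint passes its speed limit or range.

### The arm

A 7-joint arm with a two-finger parallel gripper is mounted at the origin on a cart in front of the work surface, level with it; the furniture and walls round the work are solid. World frame = base frame: x ahead of the robot, y to its left, z up, the work surface at z = 0. Lengths are in mm, angles in rad, forces in N, time in s.
With the tool pointing down it reaches from about 350 to 900 mm from the base axis. Payload 19.9 kg.
Tool frame: the origin (TCP) lies between the finger pads, 19 mm behind the fingertips; this is the grasp point; z points along the fingers, y is the line along which they close (so a half turn about z gives the same grasp; the last joint's range is limited). The gripper opens to 94 mm and grips with 3 to 60 N. Pads are 16 mm wide; open, the fingers measure 119 mm over their backs; the gripper's body (75 mm by 177 mm) begins 78 mm behind the grasp point.
Start: joints at [-1.171, 0.417, -0.01, 1.614, 0.005, 1.111, -0.053], TCP at [266.652, 565.241, 224.225] pointing down, gripper open.
Joint ranges: [-2.81, 2.81], [-0.39, 2.02], [-1.27, 1.25], [0.06, 2.57], [-1.19, 4.33], [0.19, 2], [-2.82, 2.82]. Speed limits (rad/s): [1.89, 1.89, 2.39, 2.39, 3.01, 3.01, 3.01].

### API

Orientations are given as [roll, pitch, yaw] about the fixed x, y, z axes, in that order (R = Rz(yaw) Ry(pitch) Rx(roll)).
In Python, from rig import manip gives the robot as it stands.
- The arm moves only by the shell command python3 -m jog 'ROWS' [FORCE]. ROWS is JSON, a list of rows, each a list of 5 numbers: the shift along the tool's x, y, z in cm, then the turn about the tool's z in degrees, then the finger opening in cm, from 0 to 9.4. A call has 1 to 20 rows; each row is the pose to reach, as a shift and turn from the pose commanded when the call began, along the tool's axes at that moment; what a row does not reach only later rows make up. A row lasts 1/8 s, in which the tool goes at most 62.5 mm and 10.7 degrees, less where a joint would pass 70% of its speed; a pose out of reach is approached as far as the arm can. A call with a gripper value outside its range is refused whole. The fingers move at their own pace and stop on an object; FORCE is the grip in N (left out, the last holds). Time passes only in rows, so rows that repeat a pose let the fingers close. It gives the time, the measured TCP pose, the force, the opening and the grip force at its end, in the units of the state.
- manip.state(): the state, without advancing time (a new reading comes with each control period).
- manip.capture(name): name is "side" or "top"; returns a dict with "color" (420x560x3 uint8, red, green, blue), "depth" (420x560 float32, mm along the optical axis (not along the pixel's ray), 0 where there is no reading), "camera_matrix" (3x3 intrinsics, pixels), "world_to_cam" (4x4, takes a point from world to camera coordinates). Camera axes: x right, y up, looking along -z (the intrinsics and any distortion apply to the point x, -y, -z); pixel columns grow to the right and rows downward; lengths in mm; the calibration is good to about 2 mm. A picture is of the moment at which its call begins.
- manip.close_job(): hands the job in; it is judged then, once.
Trained networks look in the newest picture that a camera, given by its name, has taken for a name from the list of things; names that differ only in an ending like _2 or _b are one class to them, and where a whole thing is asked for, a point or a joint stands for the part that bears it (a point fixed in the world has none). Each returns a list of dicts, best first, with "confidence" (0 to 1); they miss things now and then, are a little off and sometimes report something else, mostly with a low value. They report only what shows in the picture. A call takes as long as a camera call.
- manip.search_frame(name, camera): "at" ([column, row] in pixels, amid what is visible of it).
- manip.masks_of(name, camera): "region" (420x560 bool, what is visible of it) and "at" ([column, row] in pixels, amid what is visible of it).
The state is a dict: "time": time; "joint_pos": joint angles; "dq": joint speeds; "joint_efforts": joint torques, N m; "position": TCP position; "orientation": TCP orientation; "force": force on the tool from outside, world axes, zero at the start; "moment": the same for the moment, N m; "grip_width": finger opening in mm; "gripper_force": force on a finger pad.
Only numpy, scipy, OpenCV 4.12 (cv2) and the standard library are available. Lean on these libraries where they do the work, as an engineer would, in place of code of your own. Each camera call takes 0.05 s, during which the arm holds its last target. There are 200 camera calls.

## Working session

There is one attempt and no reset: what is moved stays moved. The work goes in short steps, Python scripts to look and compute and a shell command to move; the robot and the scene stay as the last step left them, time stands still between calls to the robot, and variables do not carry over. Pictures are saved under pics/ and viewed, at most 10 in all, crops included, and the job is handed in when it is done.

```bash
mkdir -p pics
cat > h.py <<'E'
from rig import manip
import numpy as np, cv2
def px2w(c,u,v,d=None,z=None):
    K=c["camera_matrix"];T=np.linalg.inv(c["world_to_cam"])
    r=np.array([(u-K[0,2])/K[0,0],-(v-K[1,2])/K[1,1],-1.0])
    if d is not None: return (T@np.append(r*d,1))[:3]
    R=T[:3,:3]@r;o=T[:3,3]
    return o+R*((z-o[2])/R[2])
def cloud(c,m=None):
    d=c["depth"]; v,u=np.nonzero((d>0)&(True if m is None else m))
    K=c["camera_matrix"];T=np.linalg.inv(c["world_to_cam"]);D=d[v,u]
    P=np.stack([(u-K[0,2])/K[0,0]*D,-(v-K[1,2])/K[1,1]*D,-D,np.ones_like(D)])
    return (T@P)[:3].T,u,v
def save(c,n): cv2.imwrite(f"pics/{n}.png",c["color"][:,:,::-1])
E
python3 - <<'E'
from h import *
s=manip.state();print(s["time"],s["position"],s["orientation"],s["force"])
for n in("top","side"):
    c=manip.capture(n);save(c,n+"0");np.savez(n+"0.npz",**c)
    print(n,c["camera_matrix"].round(1).tolist(),np.linalg.inv(c["world_to_cam"])[:3,3].round(0))
    for k in("tube","thin_tube","board","hold_down","hold_down_tip","tube_end_a","caliper","try_square"):
        for r in manip.masks_of(k,n)[:2]:
            P,u,v=cloud(c,r["region"])
            if len(P)<5: print(k,r["at"],len(P));continue
            q=cv2.minAreaRect(P[:,:2].astype(np.float32))
            print(k,round(r["confidence"],2),np.round(r["at"]),len(P),"med",np.median(P,0).round(0),"z98",np.percentile(P[:,2],[2,98]).round(0),"rect",np.round(q[0]),np.round(q[1]),round(q[2],1))
E
```

```text
0.0 [266.50230079 564.92088419 223.62826687] [-3.14035006e+00  9.14838905e-05  2.70085973e+00] [ 0.02259128  0.10494389 -0.35303932]
top [[485.2, 0.0, 276.6], [0.0, 485.2, 201.9], [0.0, 0.0, 1.0]] [425.  28. 921.]
thin_tube 0.77 [215. 203.] 739 med [614. 137.  36.] z98 [13. 41.] rect [616. 140.] [ 29. 100.] 83.3
board 0.96 [256. 216.] 14226 med [591.  63.  13.] z98 [10. 69.] rect [602.  57.] [241. 260.] 84.9
hold_down 0.82 [253. 263.] 298 med [488.  68. 182.] z98 [ 61. 202.] rect [490.  65.] [37. 41.] 16.6
hold_down_tip 0.64 [250. 268.] 355 med [488.  70. 182.] z98 [ 13. 201.] rect [494.  77.] [61. 42.] 82.4
tube_end_a 0.96 [307. 214.] 1554 med [592. -26.  46.] z98 [12. 51.] rect [599. -27.] [ 42. 152.] 83.3
caliper 0.85 [252. 334.] 1605 med [367.  77.   7.] z98 [ 2. 13.] rect [353.  45.] [ 65. 200.] 2.1
caliper 0.67 [252. 268.] 295 med [487.  69. 183.] z98 [ 59. 202.] rect [490.  68.] [38. 34.] 88.2
try_square 0.71 [234. 118.] 1572 med [785.  95.  14.] z98 [ 2. 24.] rect [815.  55.] [145. 111.] 89.2
side [[546.1, 0.0, 281.9], [0.0, 546.1, 211.5], [0.0, 0.0, 1.0]] [ 215. -907.  695.]
[... 203 characters left out ...]
78 [274. 225.] 6029 med [571.  51.  13.] z98 [  4. 175.] rect [617. 202.] [537. 270.] 85.0
hold_down 0.65 [230. 174.] 407 med [487.  59. 162.] z98 [ 61. 199.] rect [539. 263.] [448.  31.] 74.9
hold_down_tip 0.57 [234. 169.] 378 med [487.  59. 162.] z98 [ -1. 199.] rect [544. 262.] [448.  37.] 74.9
tube_end_a 0.55 [297. 236.] 1085 med [590. -39.  41.] z98 [19. 50.] rect [605. -10.] [ 79. 159.] 83.3
caliper 0.67 [179. 246.] 751 med [366.  65.   6.] z98 [-1. 11.] rect [352.  49.] [ 63. 212.] 2.9
try_square 0.73 [358. 201.] 780 med [787. 102.  12.] z98 [ 3. 22.] rect [899. 241.] [571. 103.] 55.7
try_square 0.41 [292. 239.] 1112 med [589. -38.  40.] z98 [19. 50.] rect [592. -32.] [ 39. 142.] 79.4
```

View pics/top0.png

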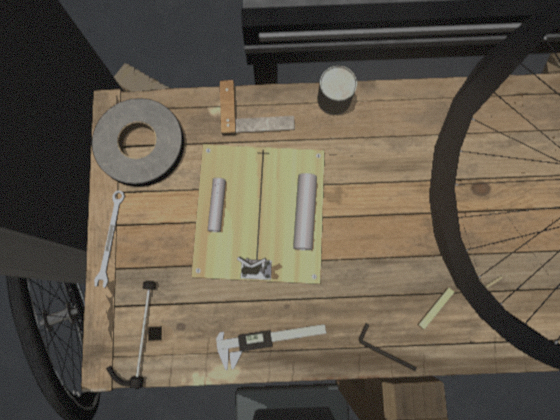

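View pics/side0.png

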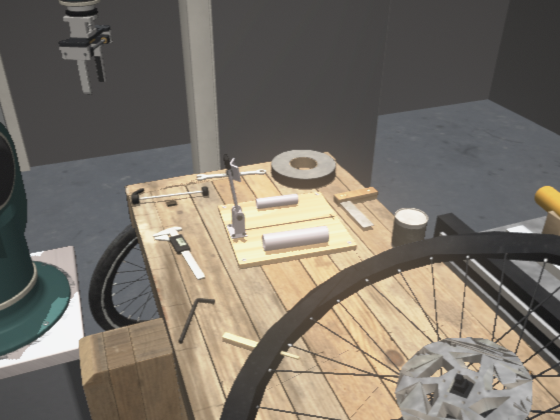

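The top view shows the line at columns 258–264 with its tick at row 153. The thick tube is at (305,211), right of the line, the thin tube at (216,205), and the upright hold-down at (256,267). Next I'll fit the line and the tube axis.

```bash
cat >> h.py <<'E'
def board(c):
    g=cv2.cvtColor(c["color"],cv2.COLOR_RGB2GRAY).astype(float)
    pts=[]
    for v in range(160,248):
        r=g[v,250:272]; w=np.clip(np.median(r)-r-12,0,None); k=int(w.argmax())
        if w[k]>5:
            a=slice(max(k-2,0),k+3); u=250+(w[a]*np.arange(22)[a]).sum()/w[a].sum()
            pts.append(px2w(c,u,v,z=12)[:2])
    return np.array(pts)
def fitline(p):
    x,y=p[:,0],p[:,1]
    for _ in range(3):
        k=np.polyfit(x,y,1); e=abs(y-np.polyval(k,x)); m=e<max(1.5,2*np.median(e)); x,y=x[m],y[m]
    return k,len(x),e.mean()
def tube(c,mask):
    P,u,v=cloud(c,mask); P=P[(P[:,2]>35)&(P[:,2]<56)]
    q=cv2.minAreaRect(P[:,:2].astype(np.float32))
    T=P[P[:,2]>np.percentile(P[:,2],90)-6]
    k=np.polyfit(T[:,0],T[:,1],1)
    return P,q,T,k
E
cat > m.py <<'E'
from h import *
import sys
def run(c,bp=None,mask=None):
    k,n,e=fitline(bp if bp is not None else board(c)); print("line y=%.4f x+%.1f at x600 y=%.1f"%(k[0],k[1],np.polyval(k,600)),n,round(e,2))
    P,q,T,t=tube(c,mask)
    print("tube rect",np.round(q[0],1),np.round(q[1],1),round(q[2],1),"zmax",np.percentile(P[:,2],95).round(1),"ridge y=%.4fx, y600=%.1f x %.0f..%.0f"%(t[0],np.polyval(t,600),P[:,0].min(),P[:,0].max()))
    cnt=None
    # silhouette edges at z=30 plane
    vv,uu=np.nonzero(mask); mid=[]
    for v in range(vv.min()+6,vv.max()-5):
        r=uu[vv==v]
        if len(r)>3: mid.append(px2w(c,(r.min()+r.max())/2,v,z=34)[:2])
    mid=np.array(mid);s=np.polyfit(mid[:,0],mid[:,1],1);print("silh slope %.4f y600 %.1f"%(s[0],np.polyval(s,600)))
    return k,t,s
if __name__=="__main__":
    c=manip.capture("top");ms=manip.masks_of("tube","top");print([(round(r["confidence"],2),np.round(r["at"])) for r in ms])
    if len(sys.argv)>1: save(c,sys.argv[1])
    m=[r for r in ms if r["region"].sum()>300][0]["region"]
    run(c,mask=m)
    p=manip.state();print(p["time"],p["position"].round(1),p["orientation"].round(4),p["force"].round(2))
E
python3 - <<'E'
from h import *
import m
c=dict(np.load("top0.npz"))
manip.capture("top"); ms=manip.masks_of("tube_end_a","top")
m.run(c,mask=ms[0]["region"])
# hold-down pieces
for n in("top","side"):
    c=dict(np.load(n+"0.npz")); P,u,v=cloud(c)
    s=(abs(P[:,0]-490)<60)&(abs(P[:,1]-65)<40)&(P[:,2]>75)&(P[:,2]<230)
    Q=P[s]
    for z in range(75,225,15):
        b=Q[(Q[:,2]>=z)&(Q[:,2]<z+15)]
        if len(b)>3: print(n,z,len(b),b.min(0).round(0),np.median(b,0).round(0),b.max(0).round(0))
E
```

```text
line y=-0.0876 x+110.8 at x600 y=58.2 88 0.13
tube rect [595.2 -27.3] [ 35.5 140.3] 83.5 zmax 50.7 ridge y=-0.1130x, y600=-27.8 x 524..666
silh slope -0.1196 y600 -27.3
top 90 4 [490.  57.  93.] [492.  57.  97.] [495.  60. 100.]
top 120 5 [485.  57. 122.] [489.  58. 129.] [491.  78. 130.]
top 135 4 [488.  59. 140.] [488.  61. 144.] [499.  79. 149.]
top 150 13 [491.  47. 150.] [497.  75. 156.] [504.  86. 163.]
top 165 26 [485.  46. 165.] [494.  72. 172.] [502.  87. 180.]
top 180 94 [476.  46. 180.] [490.  68. 182.] [499.  89. 195.]
top 195 115 [473.  56. 195.] [478.  70. 199.] [483.  82. 202.]
side 75 22 [488.  55.  75.] [491.  59.  83.] [495.  76.  89.]
side 90 23 [486.  56.  90.] [488.  58.  98.] [493.  83. 104.]
side 105 23 [484.  56. 105.] [486.  60. 112.] [491.  79. 120.]
side 120 22 [481.  55. 120.] [484.  59. 127.] [488.  79. 135.]
side 135 35 [480.  49. 135.] [484.  59. 145.] [500.  77. 150.]
side 150 79 [474.  43. 150.] [488.  58. 159.] [499.  71. 165.]
side 165 95 [473.  43. 165.] [488.  59. 173.] [499.  88. 180.]
side 180 60 [471.  47. 180.] [479.  59. 183.] [498.  92. 194.]
side 195 34 [471.  54. 195.] [475.  65. 199.] [481.  82. 200.]
```

```bash
python3 -m jog '[[-5,-4,-3,-2,0],[-10,-7.5,-3,-5,0],[-16,-11.5,-3,-8,0],[-21,-15.5,-3,-10,0],[-26,-19,-3,-12,0],[-31,-22.5,-3,-14,0],[-36,-26.5,-3,-16,0],[-41,-30,-3,-18,0],[-46,-33.5,-3,-20,0],[-51,-37,0,-20.2,0],[-55.3,-40.5,3,-20.2,0],[-55.3,-40.5,6,-20.2,0],[-55.3,-40.5,9,-20.2,0],[-55.3,-40.5,11.5,-20.2,0],[-55.3,-40.5,12,-20.2,0],[-55.3,-40.5,12,-20.2,0],[-55.3,-40.5,12,-20.2,0]]'; python3 m.py top1
```

```text
time: 3.12
position: [594.6, -37.0, 105.4]
orientation: [3.141, 0.002, 3.053]
force: [-0.7, 0.3, 0.4]
grip_width: 0.5
gripper_force: 0.0
[]Traceback (most recent call last):
  File "m.py", line 18, in <module>
    m=[r for r in ms if r["region"].sum()>300][0]["region"]
      ~~~~~~~~~~~~~~~~~~~~~~~~~~~~~~~~~~~~~~~~^^^
IndexError: list index out of range
```

View pics/top1.png

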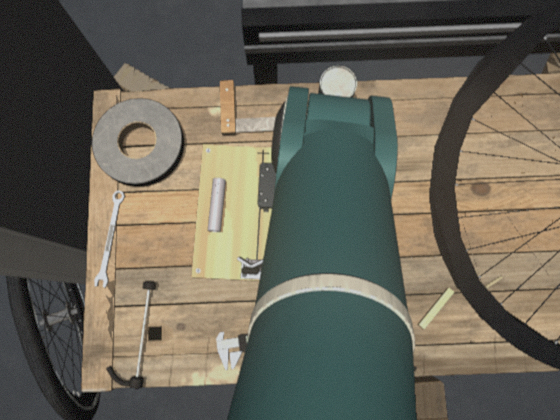

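The arm hides the tube from the top camera, so I'll use force and the side camera while rolling. Lowering onto the tube top now.

```bash
python3 -m jog '[[0,0,1.5,0,0],[0,0,3,0,0],[0,0,3.5,0,0],[0,0,3.7,0,0],[0,0,3.8,0,0],[0,0,3.9,0,0],[0,0,3.95,0,0],[0,0,3.95,0,0]]'
```

```text
time: 4.22
position: [594.3, -37.3, 65.4]
orientation: [-3.141, 0.001, 3.053]
force: [-1.9, -1.3, 7.1]
grip_width: 0.4
gripper_force: 3.4
```

```bash
python3 -m jog '[[0,0.2,0,0,0],[0,0.6,0,0,0],[0,1.0,0,0,0],[0,1.4,0,0,0],[0,1.8,0,0,0],[0,2.2,0,0,0],[0,2.6,0,0,0],[0,3.0,0,0,0],[0,3.2,0,0,0],[0,3.3,0,0,0],[0,3.3,0,0,0],[0,3.3,0,0,0]]'
cat > s.py <<'E'
from h import *
import sys
K0,K1=-0.0876,110.8
def run(name=None):
    c=manip.capture("side")
    if name: save(c,name)
    P,u,v=cloud(c); yl=P[:,1]-(K0*P[:,0]+K1)
    d=np.array([.9962,-.0873]); X=(P[:,:2]-[602,58.0])@d
    for lo,hi in((-75,-45),(-45,-15),(-15,15),(15,45),(45,75)):
        s=(X>lo)&(X<hi)&(yl>-115)&(yl<60)&(P[:,2]>20)&(P[:,2]<52)
        if s.sum()<15: print(lo,s.sum());continue
        Y=yl[s]*.9962;Z=P[s,2]
        # circle r=18 axis z=30 fit for centre y
        from scipy.optimize import least_squares
        f=least_squares(lambda p:np.hypot(Y-p[0],Z-p[1])-18,[np.median(Y)+8,30],loss="soft_l1")
        print("X %d..%d n=%d yc=%.1f zc=%.1f rms %.1f"%(lo,hi,s.sum(),*f.x,np.sqrt(np.mean(f.fun**2))))
    s=(yl>-115)&(yl<40)&(P[:,2]>25)&(P[:,2]<45)&(abs(X)<120); print("X ext",np.percentile(X[s],[1,99]).round(0))
run(*sys.argv[1:])
E
python3 s.py side1
```

```text
time: 5.72
position: [598.3, -3.7, 66.1]
orientation: [3.141, 0.003, 3.054]
force: [1.1, 1.9, 10.8]
grip_width: 0.2
gripper_force: 5.8
X -75..-45 n=215 yc=-66.3 zc=30.3 rms 1.9
X -45..-15 n=224 yc=-67.5 zc=30.7 rms 1.8
X -15..15 n=224 yc=-67.8 zc=30.8 rms 1.8
X 15..45 n=212 yc=-68.7 zc=30.7 rms 1.7
X 45..75 n=172 yc=-69.7 zc=30.5 rms 1.7
X ext [-118.   67.]
```

View pics/side1.png

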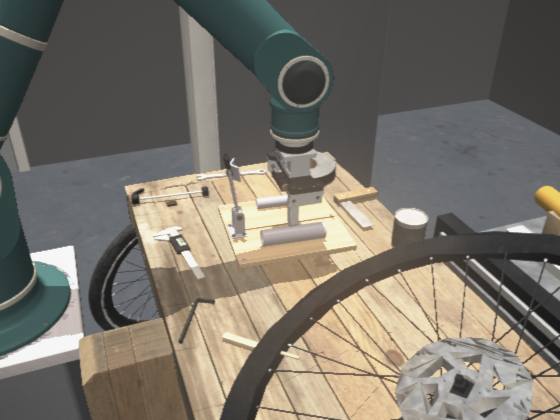

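Rolling works: the tube moved 17 mm. Its yaw relative to the line is still about -0.028 rad, so this stroke goes towards the far end to see whether it squares up.

```bash
python3 -m jog '[[0,0,-0.3,0,0],[0,0,-1.2,0,0],[-2,-1,-1.2,0,0],[-3,-1.5,-1.2,0,0],[-3,-1.5,-0.8,0,0],[-3,-1.5,-0.2,0,0],[-3,-1.5,0,0,0],[-3,-1.5,0,0,0],[-3,-1.3,0,0,0],[-3,-0.9,0,0,0],[-3,-0.5,0,0,0],[-3,-0.1,0,0,0],[-3,0.3,0,0,0],[-3,0.7,0,0,0],[-3,1.1,0,0,0],[-3,1.5,0,0,0],[-3,1.7,0,0,0],[-3,1.9,0,0,0],[-3,1.9,0,0,0]]'; python3 s.py
```

```text
time: 8.15
position: [629.1, 13.2, 65.3]
orientation: [3.141, 0.002, 3.054]
force: [2.5, 1.8, 8.6]
grip_width: 0.5
gripper_force: 3.9
X -75..-45 n=209 yc=-48.6 zc=30.7 rms 1.7
X -45..-15 n=214 yc=-49.2 zc=30.7 rms 2.1
X -15..15 n=220 yc=-50.1 zc=30.6 rms 1.7
X 15..45 n=222 yc=-51.0 zc=30.5 rms 1.9
X 45..75 n=173 yc=-51.9 zc=30.5 rms 1.8
X ext [-118.   67.]
```

```bash
python3 -m jog '[[0,0,-0.3,0,0],[0,0,-1.2,0,0],[2,-1,-1.2,0,0],[3,-1.7,-1.2,0,0],[3,-1.7,-0.8,0,0],[3,-1.7,-0.2,0,0],[3,-1.7,0,0,0],[3,-1.7,0,0,0],[3,-1.5,0,0,0],[3,-1.1,0,0,0],[3,-0.7,0,0,0],[3,-0.3,0,0,0],[3,0.1,0,0,0],[3,0.5,0,0,0],[3,0.9,0,0,0],[3,1.3,0,0,0],[3,1.6,0,0,0],[3,1.8,0,0,0],[3,1.8,0,0,0]]'; python3 s.py
```

```text
time: 10.58
position: [601.9, 33.7, 65.5]
orientation: [3.141, 0.003, 3.054]
force: [1.5, 1.8, 11.8]
grip_width: 0.8
gripper_force: 6.0
X -75..-45 n=202 yc=-30.7 zc=30.6 rms 1.7
X -45..-15 n=216 yc=-31.4 zc=30.5 rms 1.9
X -15..15 n=210 yc=-32.0 zc=30.5 rms 1.7
X 15..45 n=204 yc=-32.8 zc=30.5 rms 1.9
X 45..75 n=170 yc=-33.6 zc=30.3 rms 2.1
X ext [-118.   68.]
```

```bash
python3 -m jog '[[0,0,-0.3,0,0],[0,0,-1.2,0,0],[0,-1,-1.2,0,0],[0,-1.7,-1.2,0,0],[0,-1.7,-0.8,0,0],[0,-1.7,-0.2,0,0],[0,-1.7,0,0,0],[0,-1.7,0,0,0],[0,-1.5,0,0,0],[0,-1.1,0,0,0],[0,-0.7,0,0,0],[0,-0.3,0,0,0],[0,0.1,0,0,0],[0,0.5,0,0,0],[0,0.9,0,0,0],[0,1.3,0,0,0],[0,1.6,0,0,0],[0,1.7,0,0,0],[0,1.7,0,0,0]]'; python3 s.py
```

```text
time: 13.0
position: [602.9, 50.7, 65.6]
orientation: [3.14, 0.003, 3.054]
force: [0.6, 2.0, 14.8]
grip_width: 0.4
gripper_force: 7.2
X -75..-45 n=190 yc=-13.1 zc=30.4 rms 1.8
X -45..-15 n=206 yc=-13.5 zc=30.4 rms 1.9
X -15..15 n=212 yc=-14.5 zc=30.4 rms 1.9
X 15..45 n=203 yc=-15.1 zc=30.8 rms 1.9
X 45..75 n=170 yc=-16.1 zc=30.2 rms 1.8
X ext [-118.   69.]
```

```bash
python3 -m jog '[[0,0,-0.3,0,0],[0,0,-1.2,0,0],[0,-1,-1.2,0,0],[0,-1.6,-1.2,0,0],[0,-1.6,-0.8,0,0],[0,-1.6,-0.3,0,0],[0,-1.6,-0.1,0,0],[0,-1.6,-0.1,0,0],[0,-1.4,-0.1,0,0],[0,-1.0,-0.1,0,0],[0,-0.6,-0.1,0,0],[0,-0.2,-0.1,0,0],[0,0.2,-0.1,0,0],[0,0.6,-0.1,0,0],[0,0.9,-0.1,0,0],[0,1.1,-0.1,0,0],[0,1.2,-0.1,0,0],[0,1.2,-0.1,0,0],[0,1.2,-0.1,0,0]]'; python3 s.py
```

```text
time: 15.42
position: [603.6, 62.3, 66.5]
orientation: [3.141, 0.002, 3.054]
force: [-0.2, 1.2, 11.4]
grip_width: 0.7
gripper_force: 5.7
X -75..-45 n=189 yc=1.1 zc=30.5 rms 1.9
X -45..-15 n=200 yc=0.5 zc=30.7 rms 1.9
X -15..15 n=205 yc=0.1 zc=30.7 rms 2.0
X 15..45 n=198 yc=-1.2 zc=30.5 rms 1.9
X 45..75 n=166 yc=-1.5 zc=30.6 rms 1.9
X ext [-118.   69.]
```

```bash
python3 -m jog '[[0,0,-0.1,0,0],[0,0,-0.2,0,0],[0,0,-0.5,0,0],[0,0,-2,0,0],[0,0,-6,0,0],[0,0,-11,0,0],[0,0,-16,0,0],[0,0,-19.5,0,0],[0,0,-19.5,0,0],[4,-0.4,-19.5,0,0],[9,-0.4,-19.5,0,0],[14,-0.4,-19.5,0,0],[18,-0.4,-19.5,0,0],[18,-0.4,-19.5,0,0],[18,-0.4,-19.5,0,0]]'; python3 s.py; python3 m.py top2
```

```text
time: 17.35
position: [423.3, 73.4, 260.9]
orientation: [3.141, 0.0, 3.053]
force: [0.7, -0.4, -0.5]
grip_width: 0.6
gripper_force: 0.0
X -75..-45 n=189 yc=1.2 zc=30.5 rms 1.9
X -45..-15 n=202 yc=0.5 zc=30.9 rms 2.1
X -15..15 n=206 yc=-0.7 zc=30.6 rms 1.9
X 15..45 n=194 yc=-1.1 zc=30.5 rms 1.8
X 45..75 n=171 yc=-2.4 zc=30.8 rms 2.0
X ext [-118.   70.]
[(0.65, array([261., 192.]))]
line y=0.0726 x+-7.3 at x600 y=36.2 52 4.29
tube rect [630.5  53.5] [35.4 87.3] 83.7 zmax 50.5 ridge y=-0.1174x, y600=57.2 x 585..674
silh slope -0.1196 y600 57.5
17.5 [423.6  73.3 260.5] [-3.1409e+00 -4.0000e-04  3.0528e+00] [-0.67  0.94 -0.46]
```

View pics/top2.png

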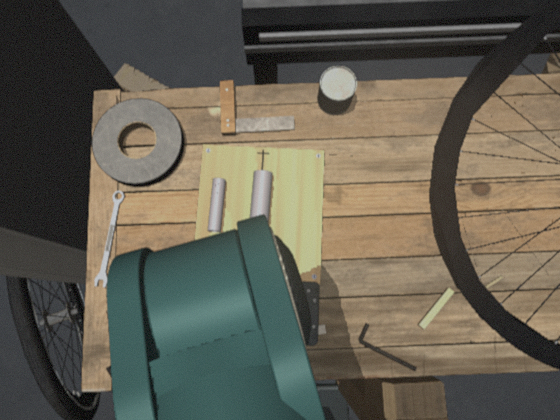

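The tube lies on the line, with its ends at about +1.4 and -3 mm; in the picture it covers the line at column ~261. Next I'll swing the hold-down along its arc from the robot side.

```bash
python3 -m jog '[[0,-0.0,3,0,0],[0,0,5.9,0,0],[0,0,5.9,0,0],[-1.5,0,5.9,0,0],[-3,0,5.9,0,0],[-4,0,5.9,0,0],[-5,0,5.9,0,0],[-6.1,0,5.9,0,0],[-7.2,0,5.9,0,0],[-8.3,0,5.9,0,0],[-9.4,0,6,0,0],[-10.5,0,6.3,0,0],[-11.5,0,6.6,0,0],[-12.6,0,7,0,0],[-13.5,0,7.6,0,0],[-14.5,0,8.2,0,0],[-15.4,0,8.9,0,0],[-16.2,0,9.6,0,0],[-16.2,0,9.6,0,0]]'; python3 s.py side2
```

```text
time: 19.88
position: [584.6, 59.1, 164.0]
orientation: [-3.141, -0.001, 3.053]
force: [0.5, 0.5, 0.0]
grip_width: 0.4
gripper_force: 0.0
X -75..-45 n=185 yc=1.0 zc=30.4 rms 2.0
X -45..-15 n=207 yc=0.1 zc=30.4 rms 1.9
X -15..15 n=201 yc=-0.5 zc=30.4 rms 1.9
X 15..45 n=196 yc=-1.2 zc=30.9 rms 2.0
X 45..75 n=169 yc=-2.0 zc=30.1 rms 1.9
X ext [-118.   69.]
```

View pics/side2.png

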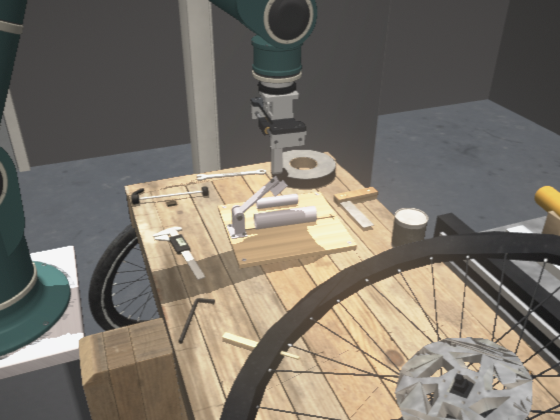

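The side view shows the bar at about 40° with the fingertip on its end near (278,180), and the tube hasn't moved. Continuing down.

```bash
python3 -m jog '[[-0.8,0,0.9,0,0],[-1.4,0,1.8,0,0],[-2.1,0,2.8,0,0],[-2.6,0,3.8,0,0],[-3,0,4.9,0,0],[-3.3,0,5.9,0,0],[-3.6,0,6.7,0,0],[-3.7,0,7.2,0,0],[-3.8,0,7.6,0,0],[-3.8,0,7.9,0,0],[-3.8,0,8.1,0,0],[-3.8,0,8.25,0,0],[-3.8,0,8.25,0,0]]'; python3 s.py
```

```text
time: 21.55
position: [622.4, 55.9, 82.8]
orientation: [3.141, 0.0, 3.053]
force: [-2.5, -0.6, 7.3]
grip_width: 0.1
gripper_force: 3.6
X -75..-45 n=173 yc=1.0 zc=30.4 rms 2.2
X -45..-15 n=191 yc=0.3 zc=30.9 rms 2.4
X -15..15 n=185 yc=-1.7 zc=34.4 rms 2.6
X 15..45 n=181 yc=-1.4 zc=30.3 rms 2.0
X 45..75 n=167 yc=-2.0 zc=30.5 rms 2.0
X ext [-118.   70.]
```

```bash
python3 -m jog '[[0,0,0.1,0,0],[0,0,0.2,0,0],[0,0,0.3,0,0],[0,0,0.4,0,0],[0,0,0.4,0,0]]'
```

```text
time: 22.22
position: [622.8, 55.7, 82.0]
orientation: [3.14, 0.001, 3.053]
force: [-22.5, -2.4, 58.8]
grip_width: 0.5
gripper_force: 29.3
```

It's firmly seated, with the tip at 63.0 mm. Now I'll release and check.

```bash
python3 -m jog '[[0,0,0.2,0,0],[0,0,0,0,0],[0,0,-0.5,0,0],[0,0,-3,0,0],[0,0,-8,0,0],[0,0,-13,0,0],[0,0,-18,0,0],[3,-4,-20,0,0],[6,-8,-20,0,0],[10,-13,-20,0,0],[14,-18,-20,0,0],[18,-23,-20,0,0],[22,-28,-20,0,0],[22,-28,-20,0,0],[22,-28,-20,0,0]]'; python3 s.py
python3 - <<'E'
from h import *
c=manip.capture("top");save(c,"top3")
k=np.array([-.0876,110.8]);P,u,v=cloud(c)
d=np.array([.9962,-.0873]);X=(P[:,:2]-[602,58])@d;Y=(P[:,1]-np.polyval(k,P[:,0]))*.9962
for lo,hi in((-80,-60),(-60,-40),(-40,-20),(28,45),(45,60),(60,72)):
    s=(X>lo)&(X<hi)&(abs(Y)<30)&(P[:,2]>36)
    if s.any(): print(lo,hi,s.sum(),"Y",np.percentile(Y[s],[3,97]).round(1),"mid",Y[s].mean().round(1),"z95",np.percentile(P[s,2],95).round(1))
s=(X>14)&(X<34)&(abs(Y)<10)&(P[:,2]>40);print("rubber top",np.median(P[s,2]).round(1))
print(manip.state()["position"])
E
```

```text
time: 24.1
position: [378.6, -203.6, 278.5]
orientation: [3.141, 0.001, 3.053]
force: [0.1, 0.8, -0.2]
grip_width: 0.6
gripper_force: 0.0
X -75..-45 n=169 yc=0.8 zc=30.2 rms 1.8
X -45..-15 n=194 yc=0.4 zc=31.1 rms 2.5
X -15..15 n=177 yc=-2.1 zc=34.8 rms 2.4
X 15..45 n=177 yc=-1.7 zc=30.7 rms 2.2
X 45..75 n=172 yc=-2.2 zc=30.3 rms 1.9
X ext [-118.   70.]
-80 -60 165 Y [-15.   13.9] mid -0.6 z95 64.9
-60 -40 208 Y [-16.1  16.4] mid -0.7 z95 64.4
-40 -20 204 Y [-16.8  16. ] mid -1.3 z95 65.0
28 45 132 Y [-18.9  13.1] mid -3.9 z95 66.1
45 60 140 Y [-18.5  13.4] mid -2.9 z95 50.5
60 72 112 Y [-19.3  12.6] mid -3.2 z95 50.8
rubber top 64.8
[ 379.22445127 -202.83202074  278.27560635]
```

View pics/top3.png

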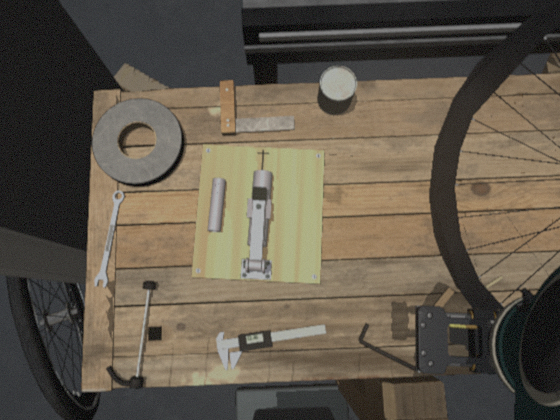

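```bash
python3 -c "
from rig import manip
print(manip.close_job())"
```

```text
the job is handed in; nothing more can be done
None
```

The job is handed in, result not reported: the tube was rolled onto the line (ends measured at about +1.5 and -3 mm), the hold-down is seated on it, and the arm is clear at about 24 s.

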